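Lock a carving panel with the L-slot hold-down pin

TASK

Lock the carved panel into its jig: push the hold-down pin along the long leg of the L-shaped slot to the corner, then push it sideways fully home to the end of the short leg. Only push the pin with the fingers, do not lift it, and leave the panel and the other things on the bench where they are.

Things in the scene. Friction and masses are not known exactly. Their poses are not given: they have to be found in the camera images.
- pin: Polished steel hold-down pin, about 0.25 kg, captive in the slot, slid by a push of 0.5 to 3 N (friction, no spring). A round washer (64 mm diameter, 5 mm thick) rides on the jig's plate; below it a 14 mm stem passes the slot to a 34 mm foot, with 5 mm of up and down play. Origin: on its axis at the washer's underside, 36 mm above the bench. z is up; its turn about z does not matter.
- pin_knob (a point): Centre of the pin's knob's flat top, 81 mm above the bench, 45 mm above the pin's origin. The knob is an upright dark wooden cylinder, 24 mm diameter and 40 mm high, standing on the washer: this is what to push against, low down, near the washer.
- jig: Jig fixed to the bench. Origin: on the bench. x runs along the slot's long leg towards the panel, y along the short leg from corner to end, z up. Flat plywood plate, x -115 to 52 mm, y -75 to 75 mm, top at z = 36 mm, with a 17 mm wide L-shaped through slot (1.5 mm play around the stem), ends square, inner corner bevelled 5 mm. Beyond it (x 52 to 234, y -125 to 125 mm) is the panel's bed, edges up to 28 mm high.
- slot_start (a point): On the plate's top (z = 36 mm) at the blind start of the long leg, in the jig's frame at (-80, -30) mm: pin centre when the pin is at the start, give or take the 1.5 mm play. The pin starts 0 to 35 mm along the long leg from here.
- slot_corner (a point): On the plate's top at the slot's corner, in the jig's frame at (30, -30) mm, 110 mm from the start: pin centre when the pin is in the corner.
- slot_end (a point): On the plate's top at the end of the short leg, in the jig's frame at (30, 30) mm, 60 mm from the corner: pin centre when the pin is fully home (it stops up to 1.5 mm further). There its washer covers the panel's edge by about 7 mm with 2 mm to spare above it.
- panel: Carved wooden panel 162 x 222 x 22 mm, 0.5 kg, lying loose in the jig's bed, its top 34 mm above the bench (carving up to 5 mm higher away from the edge). Origin: centre of its underside. Not to be moved.
- chisel: Bystander: carving chisel about 210 mm long, 24 mm high, lying on the bench beside the jig on its -y side. Origin: on the bench under the front end of its handle.
- mallet: Bystander: round wooden carver's mallet standing on its head, 84 mm wide, 210 mm tall, on the jig's +y side. Origin: centre of its underside.
- wax: Bystander: closed tin 64 mm diameter, 55 mm tall, standing on the bench on the jig's +y side. Origin: centre of its underside.
Things that resemble listed ones, but are neither listed nor needed, are in the scene too. Of the things shaped like the pin, the steel one is meant.

How it is judged:
By the outcome, as a careful person would: the job done as asked, in the order asked, and still so for the second after the job is handed in, with the robot touching nothing.
It also fails if it takes over 45 s, if anything falls off the work surface, if the arm or the gripper's body presses on something with over 40 N, if the wrist force passes 120 N, or if a joint passes its speed limit or range.

ROBOT

A 7-joint arm with a two-finger parallel gripper is mounted at the origin on the work surface. World frame = base frame: x ahead of the robot, y to its left, z up, the work surface at z = 0. Lengths are in m, angles in rad, forces in N, time in s.
With the tool pointing down it reaches from about 0.35 to 0.9 m from the base axis. Payload 8.1 kg.
Tool frame: the origin (TCP) lies at the centre of the arm's flange, where the gripper is bolted on; the fingertips stand 178 mm ahead of it and the grasp point (between the pads) lies 159 mm ahead of it; z points along the fingers, y is the line along which they close (so a half turn about z gives the same grasp; the last joint's range is limited). The gripper opens to 92 mm and grips with 3 to 60 N. Pads are 19 mm wide; open, the fingers measure 130 mm over their backs; the gripper's body (75 mm by 190 mm) begins 47 mm behind the grasp point.
Start: joints at [1.121, 0.434, 0.025, 1.573, -0.012, 1.134, -0.075], TCP at [0.212, -0.588, 0.405] pointing down, gripper open.
Joint ranges: [-2.62, 2.62], [-0.44, 2.09], [-1.27, 1.32], [0.08, 2.57], [-1.32, 4.46], [0.12, 2], [-2.74, 2.74]. Speed limits (rad/s): [2.22, 2.22, 3.01, 3.01, 3.14, 3.14, 3.14].

INTERFACE

Orientations are given as a rotation vector (axis times angle).
In Python, from cell import arm gives the robot as it stands. The module is installed in compiled form; this text tells all that it offers.
- The arm moves only by the shell command python3 -m inch 'ROWS' [FORCE]. ROWS is text: rows parted by semicolons, each of 5 numbers parted by spaces: the shift along the tool's x, y, z in m, then the turn about the tool's z in rad, then the finger opening in m, from 0 to 0.0918. In form: x y z roll fingers; .... A call has 1 to 5 rows; each row is the pose to reach, as a shift and turn from the pose commanded when the call began, along the tool's axes at that moment; what a row does not reach only later rows make up. A row lasts 1/10 s, in which the tool goes at most 50 mm and 8.59 degrees, less where a joint would pass 70% of its speed; a pose out of reach is approached as far as the arm can. A call with a gripper value outside its range is refused whole. The fingers move at their own pace and stop on an object; FORCE is the grip in N (left out, the last holds). Time passes only in rows, so rows that repeat a pose let the fingers close. It gives the time, the measured TCP pose, the force, the opening and the grip force at its end, in the units of the state.
- arm.observe(): the state, without advancing time (a new reading comes with each control period).
- arm.get_image(name): name is "scene" or "top"; returns the picture (384x512x3 uint8, red, green, blue); there is no depth.
- arm.get_calibration(name): a dict with "intrinsics" (3x3 intrinsics, pixels), "pose" (4x4, takes a point from camera to world coordinates). Camera axes: x right, y up, looking along -z (the intrinsics and any distortion apply to the point x, -y, -z); pixel columns grow to the right and rows downward; lengths in m; the calibration is good to about 2 mm. A picture is of the moment at which its call begins. get_calibration takes no time and is no camera call.
- arm.sign_off(): hands the job in; it is judged then, once.
Trained networks look in the newest picture that a camera, given by its name, has taken for a name from the list of things; names that differ only in an ending like _2 or _b are one class to them, and where a whole thing is asked for, a point or a joint stands for the part that bears it (a point fixed in the world has none). Each returns a list of dicts, best first, with "conf" (0 to 1); they miss things now and then, are a little off and sometimes report something else, mostly with a low value. They report only what shows in the picture. A call takes as long as a camera call. They do not tell look-alikes from the thing itself.
- arm.look_for(camera, query): "point" ([row, column] in pixels, amid what is visible of it).
- arm.silhouettes(camera, query): "region" (384x512 bool, what is visible of it) and "point" ([row, column] in pixels, amid what is visible of it).
- arm.place_of(camera, query): "point" ([row, column] in pixels: a listed point, or the origin of a listed thing).
The state is a dict: "clock": time; "joints": joint angles; "dq": joint speeds; "joint_efforts": joint torques, N m; "position": TCP position; "ee_rot": TCP orientation; "force": force on the tool from outside, world axes, zero at the start; "ft_torque": the same for the moment, N m; "width": opening from 0.0 (shut) to 1.0 (fully open); "gripper_force": force on a finger pad.
Only numpy, scipy, OpenCV 4.12 (cv2) and the standard library are available. Lean on these libraries where they do the work, as an engineer would, in place of code of your own. Each camera call takes 0.05 s, during which the arm holds its last target. There are 200 camera calls.

## Working session

There is one attempt and no reset: what is moved stays moved. The work goes in short steps, Python scripts to look and compute and a shell command to move; the robot and the scene stay as the last step left them, time stands still between calls to the robot, and variables do not carry over. Pictures are saved under pics/ and viewed, at most 10 in all, crops included, and the job is handed in when it is done.

```bash
mkdir -p pics; cat > h.py <<'E'
import numpy as np,cv2
from cell import arm
def world(cam,pt,z):
    c=arm.get_calibration(cam);K=np.array(c["intrinsics"]);T=np.array(c["pose"])
    r,col=pt; d=np.linalg.inv(K)@[col,r,1]; d=T[:3,:3]@(d*[1,-1,-1]); o=T[:3,3]
    return o+d*(z-o[2])/d[2]
def save(cam,name,crop=None,s=1):
    im=arm.get_image(cam)
    if crop: r0,r1,c0,c1=crop; im=im[r0:r1,c0:c1]
    cv2.imwrite("pics/"+name,cv2.resize(im[:,:,::-1],None,fx=s,fy=s,interpolation=cv2.INTER_CUBIC))
E
python3 - <<'E'
from h import *
np.set_printoptions(precision=4,suppress=True)
save("top","t0.png",None,1.5);save("scene","s0.png",None,1.5)
for cam in("top","scene"):
  print(cam,arm.get_calibration(cam)["pose"])
  for q,z in(("pin_knob",.081),("pin",.036),("slot_start",.036),("slot_corner",.036),("slot_end",.036),("jig",0),("panel",.012),("mallet",0),("wax",0),("chisel",0)):
    for d in arm.place_of(cam,q)[:3]: print(q,np.round(d["point"],1),round(d["conf"],2),world(cam,d["point"],z)[:2])
s=arm.observe();print(s["clock"],s["position"],s["ee_rot"],s["force"])
E
```

```text
top [[ 0.0291  0.9953 -0.0927  0.4787]
 [-0.9995  0.0281 -0.0114  0.0412]
 [-0.0087  0.093   0.9956  0.8978]
 [ 0.      0.      0.      1.    ]]
pin_knob [289.1 383.6] 0.67 [ 0.3319 -0.239 ]
pin_knob [187.5 319.7] 0.67 [ 0.555  -0.0941]
pin_knob [223.6 318.3] 0.64 [ 0.4728 -0.092 ]
pin [285.1 381.6] 0.95 [ 0.3329 -0.2498]
pin [274.6 272.8] 0.94 [0.3494 0.0064]
pin [274.4 325.7] 0.81 [ 0.3536 -0.1184]
slot_start [232.5 313.5] 0.69 [ 0.451  -0.0882]
slot_corner [185.9 321.5] 0.95 [ 0.5632 -0.1059]
slot_end [178.9 300.7] 0.86 [ 0.5788 -0.0554]
jig [196.6 308.3] 0.98 [ 0.5389 -0.0793]
panel [140.5 315.4] 0.68 [ 0.6798 -0.0933]
panel [233.3 312.1] 0.62 [ 0.4481 -0.0884]
panel [185.2 322.3] 0.27 [ 0.5674 -0.112 ]
mallet [142.7 206.5] 0.8 [0.6692 0.1823]
mallet [179.3 301.1] 0.73 [ 0.582  -0.0605]
wax [138.4 206.2] 0.67 [0.6804 0.1835]
wax [216.  233.3] 0.61 [0.4849 0.1073]
chisel [213.  385.9] 0.69 [ 0.5034 -0.2733]
scene [[-0.1365 -0.7234  0.6768  1.347 ]
 [ 0.9905 -0.1098  0.0825  0.1625]
 [ 0.0146  0.6816  0.7315  0.9723]
 [ 0.      0.      0.      1.    ]]
pin_knob [132.5 155.2] 0.73 [ 0.3349 -0.2474]
pin_knob [173.4 203. ] 0.71 [ 0.4862 -0.0669]
pin_knob [168.9 196.4] 0.68 [ 0.4714 -0.089 ]
pin [180.  198.1] 0.89 [ 0.4714 -0.087 ]
pin [142.8 158.1] 0.77 [ 0.3309 -0.2454]
pin [151.4 200.3] 0.61 [ 0.35   -0.1061]
slot_start [174.6 196.7] 0.57 [ 0.4504 -0.0957]
slot_corner [201.1 182.8] 0.89 [ 0.5575 -0.1119]
slot_end [208.7 200.1] 0.72 [ 0.5775 -0.0587]
jig [207.6 201.5] 0.93 [ 0.5433 -0.0641]
jig [168.9 193. ] 0.2 [ 0.3934 -0.1222]
panel [238.2 179. ] 0.9 [ 0.6665 -0.0984]
mallet [253.6 285.3] 0.56 [0.6657 0.1849]
mallet [175.4 200.5] 0.52 [ 0.4175 -0.0935]
wax [201.3 261.3] 0.59 [0.4941 0.1018]
chisel [189.  133.4] 0.59 [ 0.5025 -0.2773]
1.1 [ 0.2124 -0.5878  0.4047] [ 3.0945  0.5419 -0.    ] [-0.4793 -0.8223 -0.0254]
```

View pics/t0.png

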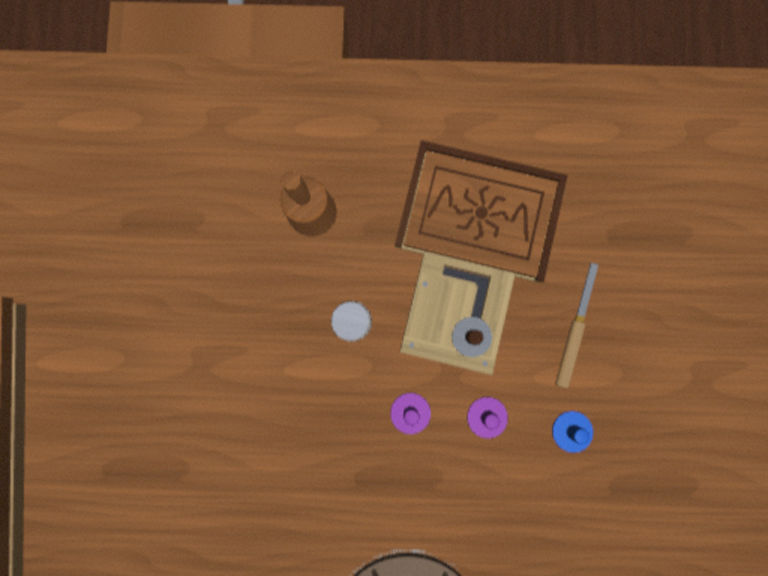

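```bash
python3 - <<'E'
from h import *
save("top","t1.png",(150,310,250,410),3.7)
E
```

```text
(no output)
```

View pics/t1.png

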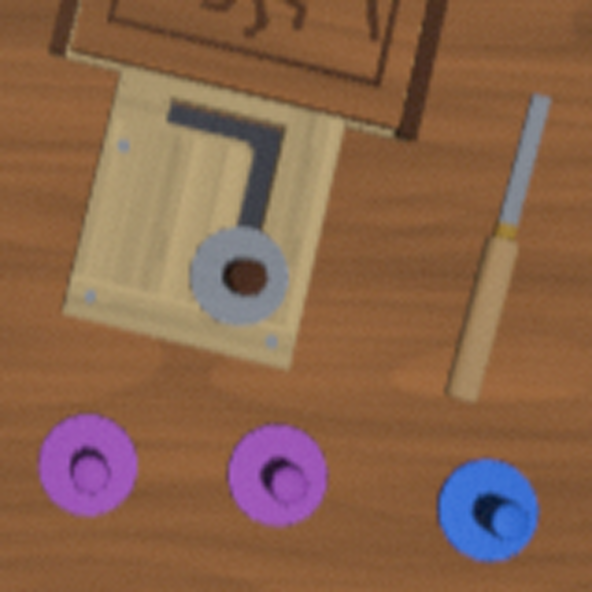

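The scene, in full-image pixels (row, col):
- **Pin-shaped candidates:** steel pin at (224, 318), purple pins at (274, 273) and (274, 326), blue pin at (285, 381). The crop confirms that the one with the grey washer and dark knob, standing in the slot, is the steel one, so I choose that.
- **Slot:** its outer corner shows at crop pixel (127, 285) and its end near (110, 170).

Next I fit the jig pose from the plate corners and slot corners.

```bash
cat >> h.py <<'E'
def fit():
    px=np.array([[64,313],[290,369],[285,127],[172,99],[345,124],[122,70]])/3.7
    J=np.array([[-115,75],[-115,-75],[38.5,-38.5],[38.5,38.5],[52,-75],[52,75]])/1000
    W=np.array([world("top",(r+150,c+250),.036)[:2] for c,r in px])
    a=J-J.mean(0);b=W-W.mean(0);th=np.arctan2((a[:,0]*b[:,1]-a[:,1]*b[:,0]).sum(),(a*b).sum())
    R=np.array([[np.cos(th),-np.sin(th)],[np.sin(th),np.cos(th)]]);t=W.mean(0)-R@J.mean(0)
    return th,R,t,(W-t)@R-J
E
python3 - <<'E'
from h import *
np.set_printoptions(precision=4,suppress=True)
th,R,t,res=fit();print(th,t);print(res*1000)
for p in((-80,-30),(30,-30),(30,30)):print(R@np.array(p)/1000+t)
for cam in("top","scene"):
  for d in arm.place_of(cam,"pin_knob"):
    w=world(cam,d["point"],.081)[:2];print(cam,d["point"],w,(w-t)@R)
p=world("top",(150+276/3.7,250+240/3.7),.0385)[:2];print("washer",p,(p-t)@R)
E
```

```text
-0.21040870205581275 [ 0.5376 -0.0745]
[[ 2.0797 -0.5489]
 [ 1.8807  0.1494]
 [-0.0191  1.0246]
 [ 0.4954 -0.1468]
 [-2.3525 -0.0492]
 [-2.0843 -0.4292]]
[ 0.4531 -0.0871]
[ 0.5607 -0.1101]
[ 0.5732 -0.0514]
top [276.2, 331.2] [ 0.3566 -0.1223] [-0.1671 -0.0846]
top [223.8, 318.7] [ 0.4723 -0.0929] [-0.06   -0.0317]
top [278.6, 271.3] [0.3472 0.0114] [-0.2041  0.0442]
top [287.7, 386.2] [ 0.3352 -0.2448] [-0.1624 -0.2088]
scene [132.5, 155.2] [ 0.3349 -0.2474] [-0.1621 -0.2114]
scene [173.4, 203.0] [ 0.4862 -0.0669] [-0.0519 -0.0033]
scene [168.9, 196.4] [ 0.4714 -0.089 ] [-0.0618 -0.028 ]
scene [139.7, 199.5] [ 0.347  -0.1064] [-0.1798 -0.071 ]
scene [143.0, 234.3] [ 0.3458 -0.0001] [-0.2032  0.0327]
washer [ 0.4698 -0.0908] [-0.0629 -0.0301]
```

```bash
python3 -m inch '0.034 -0.036 0 0 0.014; 0.068 -0.072 0 0 0.014; 0.102 -0.108 0 0 0.014; 0.136 -0.144 0 0 0.014; 0.17 -0.18 0 0 0.014' 20; python3 -m inch '0.034 -0.036 0 0 0.014; 0.068 -0.072 0 0 0.014; 0.102 -0.108 0 0 0.014; 0.136 -0.144 0 0 0.014; 0.17 -0.18 0 0 0.014'; python3 -m inch '0.02 -0.02 0 0.14 0.014; 0.039 -0.04 0 0.28 0.014; 0.039 -0.04 0 0.42 0.014; 0.039 -0.04 0 0.557 0.014; 0.039 -0.04 0 0.557 0.014'
```

```text
clock: 1.75
position: [0.3116, -0.3588, 0.4049]
ee_rot: [3.094, 0.542, 0.001]
force: [0.6, -0.4, -0.3]
width: 0.612
gripper_force: 0.0
clock: 2.25
position: [0.4102, -0.1318, 0.4051]
ee_rot: [3.094, 0.541, 0.001]
force: [0.4, 0.4, 0.7]
width: 0.184
gripper_force: 0.0
clock: 2.75
position: [0.433, -0.0826, 0.4048]
ee_rot: [3.124, -0.332, 0.0]
force: [0.8, 0.3, 1.0]
width: 0.152
gripper_force: 0.0
```

```bash
cat >> h.py <<'E'
def where():
    from scipy.spatial.transform import Rotation as Ro
    th,R,t,_=fit();s=arm.observe();p=np.array(s["position"]);M=Ro.from_rotvec(s["ee_rot"]).as_matrix()
    j=(p[:2]-t)@R*1000
    print("clock",s["clock"],"jig mm",j.round(1),"tip z mm",round((p[2]-.178)*1000,1),"toolx angle rel jig",round(np.arctan2(M[1,0],M[0,0])-th,3),"tilt",M[2,:2].round(3),"F jig",(np.array(s["force"])[:2]@R).round(2),s["force"][2],"q",np.round(s["joints"],2),"w",s["width"])
E
python3 -c "
from h import *
where()"
```

```text
clock 2.75 jig mm [-100.7  -29.7] tip z mm 226.8 toolx angle rel jig -0.001 tilt [0. 0.] F jig [0.69 0.42] 0.950970047878277 q [ 0.31  0.15 -0.27  1.98  0.05  1.02 -1.77] w 0.15181558684978685
```

```bash
python3 -m inch '0 0 0.045 0 0.014; 0 0 0.09 0 0.014; 0 0 0.135 0 0.014; 0 0 0.17 0 0.014; 0 0 0.17 0 0.014'; python3 -m inch '0 0 0.005 0 0.014; 0 0 0.01 0 0.014; 0 0 0.01 0 0.014';  python3 - <<'E'
from h import *
where()
save("scene","s1.png",(110,260,110,310),4)
E
```

```text
clock: 3.25
position: [0.4312, -0.0829, 0.2315]
ee_rot: [-3.125, 0.324, 0.012]
force: [0.2, 0.1, 0.3]
width: 0.156
gripper_force: 0.0
clock: 3.55
position: [0.4335, -0.083, 0.2257]
ee_rot: [3.124, -0.329, 0.003]
force: [-0.1, -0.0, 0.4]
width: 0.152
gripper_force: 0.0
clock 3.55 jig mm [-100.1  -30. ] tip z mm 47.7 toolx angle rel jig 0.001 tilt [ 0.002 -0.   ] F jig [-0.06 -0.05] 0.3658528176268362 q [ 0.25  0.41 -0.23  2.19  0.18  0.56 -1.89] w 0.15248232607156068
```

View pics/s1.png

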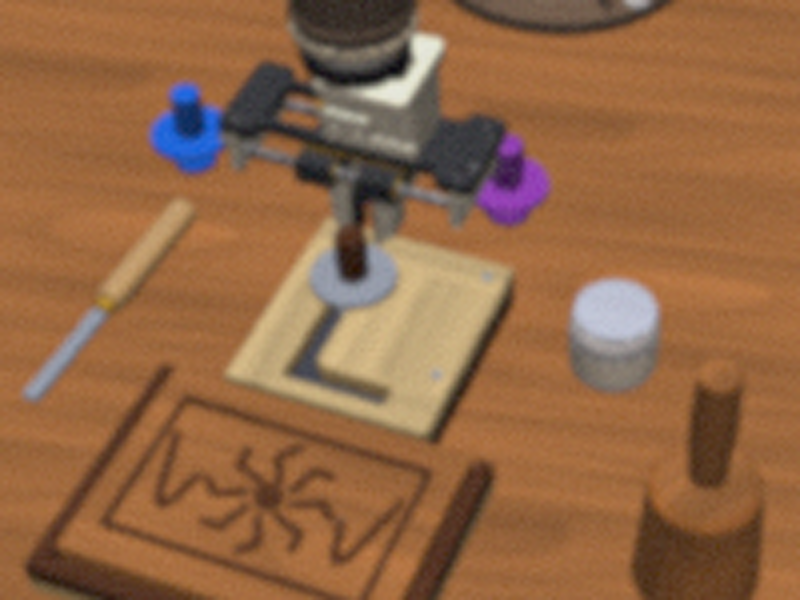

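The fingers stand just behind the steel pin's knob (crop pixel (250, 350)) and clear of the other things. I start pushing along the long leg.

```bash
for i in 1 2; do :; done; python3 -m inch '0.008 0 0 0 0.014; 0.016 0 0 0 0.014; 0.024 0 0 0 0.014; 0.032 0 0 0 0.014; 0.04 0 0 0 0.014'; python3 -m inch '0.008 0 0 0 0.014; 0.016 0 0 0 0.014; 0.024 0 0 0 0.014; 0.032 0 0 0 0.014; 0.04 0 0 0 0.014';  python3 - <<'E'
from h import *
where();th,R,t,_=fit()
for d in arm.place_of("top","pin_knob")+arm.place_of("scene","pin_knob"):pass
for cam in("top","scene"):
  arm.get_image(cam)
  for d in arm.place_of(cam,"pin_knob"):
    w=world(cam,d["point"],.081)[:2];print(cam,d["conf"],((w-t)@R*1000).round(1))
E
```

```text
clock: 4.1
position: [0.4727, -0.0909, 0.2246]
ee_rot: [-3.124, 0.329, 0.001]
force: [-1.1, 2.7, -0.1]
width: 0.152
gripper_force: 1.4
clock: 4.6
position: [0.5118, -0.0996, 0.2247]
ee_rot: [-3.124, 0.33, 0.0]
force: [-1.6, 2.1, -0.5]
width: 0.152
gripper_force: 1.6
clock 4.6 jig mm [-20.  -29.9] tip z mm 46.7 toolx angle rel jig 0.0 tilt [-0. -0.] F jig [-2.04  1.76] -0.5354125859992748 q [ 0.25  0.51 -0.22  2.    0.18  0.65 -1.86] w 0.15249976311541247
top 0.91 [-204.4   45.3]
top 0.6 [-172.5  -79.2]
scene 0.92 [ -1.7 -33. ]
scene 0.86 [-186.2   46.2]
scene 0.7 [-144.5 -198.4]
scene 0.61 [ 56.3 -11.5]
scene 0.51 [59.1 52.3]
```

```bash
python3 -m inch '0.006 0 0 0 0.014; 0.012 0 0 0 0.014; 0.018 0 0 0 0.014; 0.024 0 0 0 0.014; 0.027 0 0 0 0.014'; python3 -m inch '0.001 0 0 0 0.014; 0.002 0 0 0 0.014'; python3 -m inch '0.001 0 0 0 0.014; 0.002 0 0 0 0.014'; python3 -c "
from h import *
where()"
```

```text
clock: 5.4
position: [0.5383, -0.1052, 0.2247]
ee_rot: [-3.124, 0.33, -0.0]
force: [-2.1, 2.5, -0.1]
width: 0.15
gripper_force: 1.5
clock: 5.6
position: [0.5395, -0.1055, 0.2246]
ee_rot: [-3.124, 0.33, 0.001]
force: [-1.9, 3.5, 1.1]
width: 0.154
gripper_force: 1.6
clock: 5.8
position: [0.5414, -0.1059, 0.2247]
ee_rot: [-3.124, 0.329, 0.0]
force: [-2.2, 1.9, -0.2]
width: 0.153
gripper_force: 1.4
clock 5.8 jig mm [ 10.3 -29.9] tip z mm 46.7 toolx angle rel jig 0.0 tilt [-0. -0.] F jig [-2.55  1.4 ] -0.15364346998131923 q [ 0.25  0.55 -0.22  1.92  0.18  0.69 -1.85] w 0.15342633781126733
```

```bash
for k in 1; do python3 -m inch '0.0005 0 0 0 0.014; 0.001 0 0 0 0.014'|grep -E 'pos|^force'; done; python3 -m inch '0.0005 0 0 0 0.014; 0.001 0 0 0 0.014'|grep -E 'pos|^force'; python3 -m inch '0.0005 0 0 0 0.014; 0.001 0 0 0 0.014'|grep -E 'pos|^force'; python3 - <<'E'
from h import *
where();save("scene","s2.png",(130,260,140,270),4.5)
E
```

```text
position: [0.5425, -0.1062, 0.2247]
force: [-1.8, 1.4, -0.3]
position: [0.5435, -0.1064, 0.2248]
force: [-0.9, 2.8, 1.0]
position: [0.5444, -0.1066, 0.2247]
force: [-0.8, 2.4, -0.5]
clock 6.4 jig mm [ 13.4 -30. ] tip z mm 46.7 toolx angle rel jig 0.0 tilt [-0.  0.] F jig [-1.27  2.18] -0.4668938804908579 q [ 0.25  0.55 -0.22  1.92  0.18  0.69 -1.85] w 0.1525421151743418
```

View pics/s2.png

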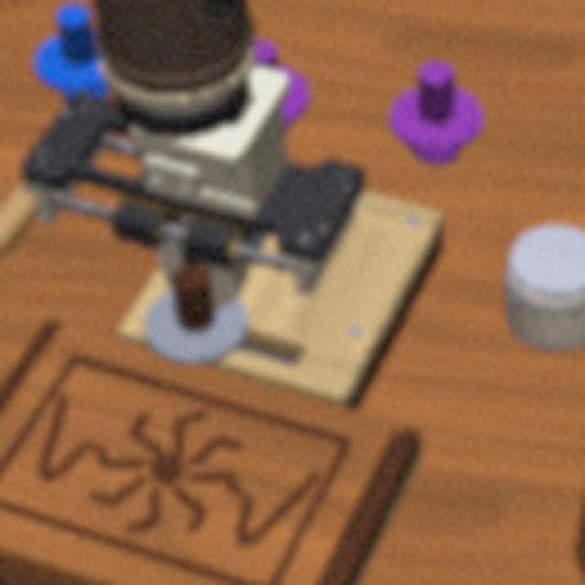

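The washer centre is at full-image pixel (202, 183), against (201, 183) for the slot corner, so the pin is in or almost in the corner. I creep on until the force rises.

```bash
python3 -m inch '0.0005 0 0 0 0.014; 0.001 0 0 0 0.014; 0.001 0 0 0 0.014'|grep -E 'pos|^force'; python3 -m inch '0.0005 0 0 0 0.014; 0.001 0 0 0 0.014; 0.001 0 0 0 0.014'|grep -E 'pos|^force';  python3 - <<'E'
from h import *
where();th,R,t,_=fit();arm.get_image("scene")
for d in arm.silhouettes("scene","pin")[:2]:
    m=d["region"];print(d["point"],d["conf"])
for d in arm.place_of("scene","pin"):
    w=world("scene",d["point"],.036)[:2];print(d["conf"],((w-t)@R*1000).round(1))
w=world("scene",(201.8,183.3),.041)[:2];print("my washer",((w-t)@R*1000).round(1))
E
```

```text
position: [0.5455, -0.1069, 0.2247]
force: [-1.1, 2.2, 0.4]
position: [0.546, -0.1069, 0.2246]
force: [-3.0, 2.7, 3.4]
clock 7.05 jig mm [ 15. -30.] tip z mm 46.6 toolx angle rel jig 0.0 tilt [-0.001  0.   ] F jig [-3.54  2.  ] 3.4042600743730986 q [ 0.25  0.55 -0.22  1.91  0.17  0.7  -1.85] w 0.1505697917186676
[201.4, 179.4] 0.74
[141.9, 155.1] 0.74
0.88 [ 33.1 -37.3]
0.66 [-187.4   41.4]
0.61 [-170.4 -218.7]
0.54 [-181.6  -74.6]
my washer [ 32.9 -27.7]
```

```bash
python3 -m inch '0.0005 0 0 0 0.014; 0.001 0 0 0 0.014; 0.001 0 0 0 0.014'|grep -E 'pos|^force'; python3 -m inch '-0.01 0 0 0 0.014; -0.03 0 0 0 0.014; -0.031 0 -0.02 0 0.014; -0.031 0 -0.05 0 0.014; -0.031 0 -0.05 0 0.014'|grep -E 'pos|^force'; python3 -m inch '0 0 0 -0.145 0.014; 0 0 0 -0.29 0.014; 0 0 0 -0.435 0.014; 0 0 0 -0.58 0.014; 0 0 0 -0.725 0.014'|grep -E 'pos|^force'; python3 -m inch '0 0 0 -0.145 0.014; 0 0 0 -0.29 0.014; 0 0 0 -0.435 0.014; 0 0 0 -0.58 0.014; 0 0 0 -0.725 0.014'|grep -E 'pos|^force'; python3 -m inch '0 0 0 -0.121 0.014; 0 0 0 -0.121 0.014; 0 0 0 -0.121 0.014'; python3 - <<'E'
from h import *
where();th,R,t,_=fit();save("top","t2.png",(140,260,260,400),4.5)
E
```

```text
position: [0.5465, -0.107, 0.2245]
force: [-6.2, 3.9, 4.5]
position: [0.5182, -0.1014, 0.2782]
force: [0.5, -0.2, 0.3]
position: [0.5169, -0.1013, 0.2745]
force: [-0.4, 0.5, -0.3]
position: [0.5169, -0.1014, 0.2745]
force: [-0.1, -0.3, -1.0]
clock: 9.3
position: [0.5169, -0.1012, 0.2745]
ee_rot: [2.446, 1.971, 0.0]
force: [0.3, 0.9, -0.7]
width: 0.15
gripper_force: 0.0
clock 9.3 jig mm [-14.7 -30.4] tip z mm 96.5 toolx angle rel jig 1.567 tilt [0. 0.] F jig [0.08 0.9 ] -0.7070109118657308 q [ 0.56  0.51 -0.64  1.92  0.4   0.84 -0.51] w 0.15020681345672654
```

View pics/t2.png

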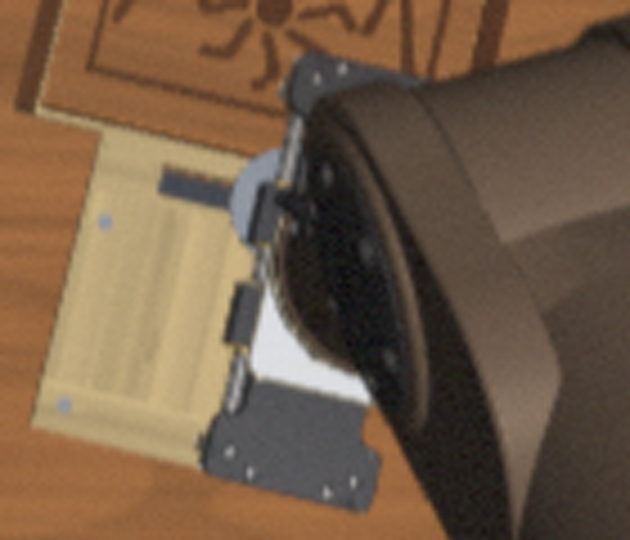

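The washer's left edge, at crop pixel (195, 235), lies at the slot's corner, and the force rose sharply at the stop, so the corner is reached. I now go round to the pin's -y side.

```bash
python3 -m inch '-0.036 0 0 0 0.014; -0.04 0.02 0 0 0.014; -0.04 0.046 0 0 0.014; -0.04 0.046 0.02 0 0.014; -0.04 0.046 0.035 0 0.014'|grep -E 'pos|^force'; python3 -m inch '0 0 0.01 0 0.014; 0 0 0.0145 0 0.014; 0 0 0.0145 0 0.014'|grep -E 'pos|^force';  python3 - <<'E'
from h import *
where();save("scene","s3.png",(130,260,120,250),4.5)
E
```

```text
position: [0.554, -0.1496, 0.2389]
force: [0.3, -0.1, -1.6]
position: [0.5532, -0.1493, 0.2247]
force: [-0.4, 1.0, -0.8]
clock 10.15 jig mm [ 30.9 -69.9] tip z mm 46.7 toolx angle rel jig 1.571 tilt [-0.    -0.001] F jig [-0.57  0.9 ] -0.8322713681874803 q [ 0.57  0.64 -0.58  1.85  0.47  0.8  -0.46] w 0.1527422302010636
```

View pics/s3.png

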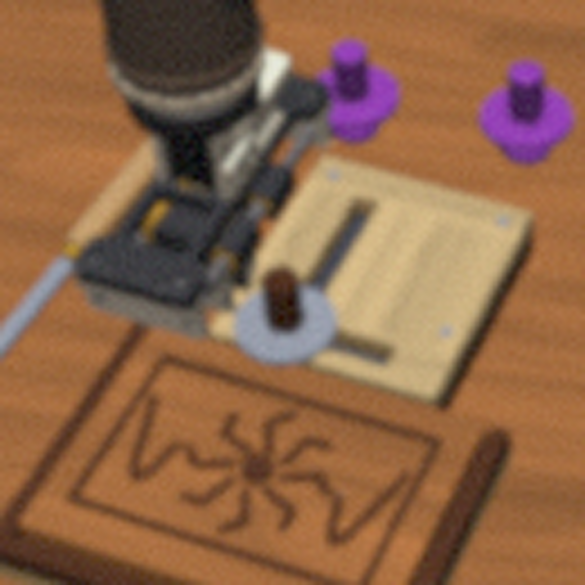

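The pin sits in the corner, its washer at crop pixel (325, 285), and the fingers stand on its -y side. I push along the short leg.

```bash
python3 -m inch '0.008 0 0 0 0.014; 0.016 0 0 0 0.014; 0.024 0 0 0 0.014; 0.032 0 0 0 0.014; 0.04 0 0 0 0.014'|grep -E 'pos|^force'; python3 -m inch '0.008 0 0 0 0.014; 0.016 0 0 0 0.014; 0.024 0 0 0 0.014; 0.032 0 0 0 0.014; 0.038 0 0 0 0.014'|grep -E 'pos|^force'; python3 -m inch '0.001 0 0 0 0.014; 0.002 0 0 0 0.014'|grep -E 'pos|^force'; python3 -c "
from h import *
where()"
```

```text
position: [0.5622, -0.1097, 0.2254]
force: [-0.7, -2.0, 0.4]
position: [0.5701, -0.0723, 0.2252]
force: [0.5, -1.7, 1.9]
position: [0.5704, -0.0709, 0.2251]
force: [-0.1, 0.3, -0.8]
clock 11.4 jig mm [31.3 10.4] tip z mm 47.1 toolx angle rel jig 1.572 tilt [ 0. -0.] F jig [-0.18  0.28] -0.7676168897103696 q [ 0.43  0.64 -0.58  1.84  0.47  0.8  -0.6 ] w 0.1487379408471883
```

```bash
python3 -m inch '0.0005 0 0 0 0.014; 0.001 0 0 0 0.014; 0.0015 0 0 0 0.014; 0.002 0 0 0 0.014; 0.002 0 0 0 0.014'|grep -E 'pos|^force'; python3 -m inch '0.0005 0 0 0 0.014; 0.001 0 0 0 0.014; 0.0015 0 0 0 0.014; 0.0015 0 0 0 0.014'|grep -E 'pos|^force'; python3 -m inch '0.0005 0 0 0 0.014; 0.001 0 0 0 0.014; 0.001 0 0 0 0.014'|grep -E 'pos|^force'; python3 -m inch '0.0005 0 0 0 0.014; 0.001 0 0 0 0.014; 0.001 0 0 0 0.014'|grep -E 'pos|^force'; python3 -c "
from h import *
where()"
```

```text
position: [0.5708, -0.0694, 0.2252]
force: [-0.1, -0.7, -1.0]
position: [0.5711, -0.0677, 0.2252]
force: [-0.4, -0.9, 0.4]
position: [0.5713, -0.0669, 0.2252]
force: [-0.2, -1.7, 0.5]
position: [0.5714, -0.0665, 0.2252]
force: [-1.6, -4.5, 1.1]
clock 12.9 jig mm [31.4 14.9] tip z mm 47.2 toolx angle rel jig 1.57 tilt [-0.001 -0.   ] F jig [-0.6  -4.76] 1.0642613371278236 q [ 0.42  0.64 -0.58  1.84  0.47  0.8  -0.61] w 0.15290405251020894
```

```bash
python3 -m inch '0.0005 0 0 0 0.014; 0.001 0 0 0 0.014; 0.001 0 0 0 0.014'|grep -E 'pos|^force'; python3 -m inch '-0.01 0 0 0 0.014; -0.035 0 0 0 0.014; -0.06 0 0 0 0.014; -0.06 0 -0.04 0 0.014; -0.06 0 -0.09 0 0.014'|grep -E 'pos|^force'; python3 -m inch '-0.045 0 -0.03 0 0.014; -0.09 0 -0.06 0 0.014; -0.1 0 -0.06 0 0.014; -0.1 0 -0.06 0 0.014'|grep -E 'pos|^force'; python3 - <<'E'
from h import *
where();th,R,t,_=fit();save("scene","s4.png",(130,260,120,250),4.5);save("top","t4.png",(140,260,260,400),4.5)
for cam in("top","scene"):
  for q,z in(("pin",.036),("pin_knob",.081),("panel",.012),("chisel",0)):
    for d in arm.place_of(cam,q):
      w=world(cam,d["point"],z)[:2];j=((w-t)@R*1000).round(1)
      if j[0]>-120: print(cam,q,d["conf"],j)
E
```

```text
position: [0.5715, -0.0661, 0.2253]
force: [-1.5, -7.1, 2.9]
position: [0.5582, -0.1246, 0.3143]
force: [1.0, -1.6, -0.5]
position: [0.5378, -0.2248, 0.3763]
force: [0.0, 0.6, -0.9]
clock 14.1 jig mm [  31.6 -146.9] tip z mm 198.3 toolx angle rel jig 1.566 tilt [-0.001  0.003] F jig [-0.08  0.59] -0.8993943113710887 q [ 0.77  0.48 -0.66  1.68  0.32  1.1  -0.2 ] w 0.15157264745135063
top pin 0.61 [36.6 41.5]
top pin_knob 0.71 [31.1 36.8]
top panel 0.56 [135.6   4.7]
scene pin 0.7 [29.2 22.7]
scene pin 0.54 [144.5  20. ]
scene pin_knob 0.58 [24.8 27.5]
scene panel 0.87 [136.6   5.3]
scene chisel 0.78 [   0.9 -204. ]
```

View pics/s4.png

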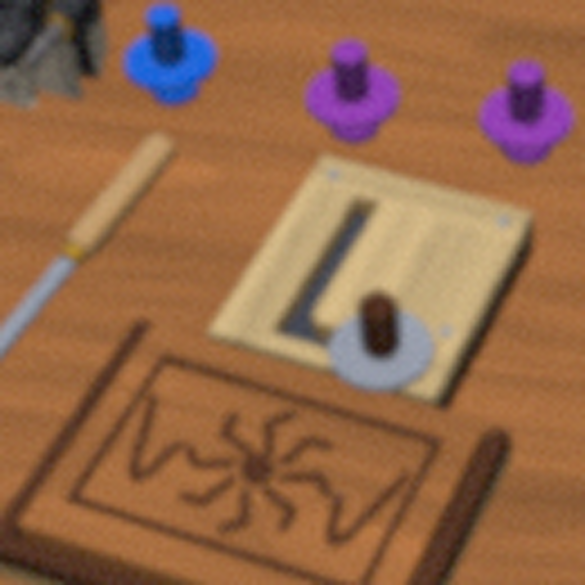

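View pics/t4.png

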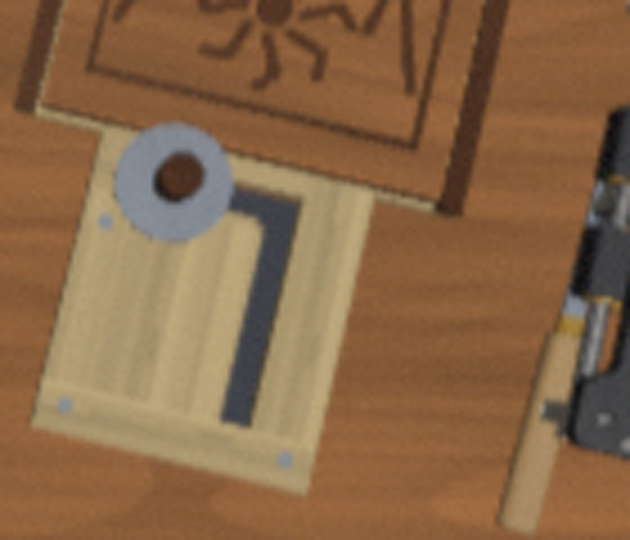

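The washer centre, at top-crop pixel (183, 174), is at the slot's end. Its edge overlaps the panel, and the force rose to 7 N at the stop. The panel and the other things have not moved and the robot touches nothing, so I hand in.

```bash
python3 - <<'E'
from h import *
th,R,t,_=fit();w=world("top",(180.7,298.7),.041)[:2];print((w-t)@R*1000)
print(arm.sign_off())
E
```

```text
[30.24725749 31.37468334]
the job is handed in; nothing more can be done
None
```

The steel pin was pushed to the slot's corner and then fully home: it measured (30, 31) mm in the jig's frame against a target of (30, 30), the panel and other things looked undisturbed, and I handed the job in at about 14 s of the 45 s allowed.

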